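Fill the last space in the shipping carton

TASK

A white box already stands in the open-fronted cardboard carton; find the one of the three black boxes whose width fills the space left beside it (only a few millimetres of play) and slide it lengthwise through the open front until it is fully home against the back panel. The bottoms of the black boxes are not taped yet, so slide the box along the bench all the way: never lift or tip it. Leave the other two black boxes, the tape roll, the scanner and the gel bottle where they are.

Things in the scene. Friction and masses are not known exactly. Their poses are not given: they have to be found in the camera images.
- carton: low brown carton fixed to the bench, open in front and on top, no step at its floor. Origin: on the bench, middle of its mouth; x inwards (away from the robot), y to its left wall. Inside: y -75 to 75, back panel at x = 112; walls 60 high, 6 thick. Beside the mouth two flaps, 60 high, flare outwards at 45 degrees to x = -28
- carton_corner (a point): inner front left corner of the carton on the bench, at (0, 75, 0) mm in the carton's frame; the white box that is in the carton has its origin about 1 mm from here
- white_78: white box, fixed, 78 wide (y), 110 long (x), 70 high, with a yellow and orange label on top. Origin: its lower front left corner; the box extends to +x and to -y from it. One of the three white boxes stands in the carton at its left wall, two behind it as stock. With this one in the carton the space up to the right wall is 71.5 wide
- white_90: white box, fixed, 90 wide (y), 110 long (x), 70 high, with a yellow and orange label on top. Origin: its lower front left corner; the box extends to +x and to -y from it. One of the three white boxes stands in the carton at its left wall, two behind it as stock. With this one in the carton the space up to the right wall is 59.5 wide
- white_102: white box, fixed, 102 wide (y), 110 long (x), 70 high, with a yellow and orange label on top. Origin: its lower front left corner; the box extends to +x and to -y from it. One of the three white boxes stands in the carton at its left wall, two behind it as stock. With this one in the carton the space up to the right wall is 47.5 wide
- black_66: loose black product box, 66 wide (y), 110 long (x), 70 high, about 0.35 kg, small blue and orange picture on top. Origin: centre of its underside; x along its length, z up. The three black boxes differ only in width: 42, 54 and 66
- black_54: loose black product box, 54 wide (y), 110 long (x), 70 high, about 0.35 kg, small blue and orange picture on top. Origin: centre of its underside; x along its length, z up. The three black boxes differ only in width: 42, 54 and 66
- black_42: loose black product box, 42 wide (y), 110 long (x), 70 high, about 0.35 kg, small blue and orange picture on top. Origin: centre of its underside; x along its length, z up. The three black boxes differ only in width: 42, 54 and 66
- tape_roll: orange roll of packing tape lying flat, 104 outer diameter, 48 high; origin at the centre of its underside; bystander
- scanner: hand scanner lying on the bench, grey head and blue handle, about 165 long (x), 60 wide, 40 high; origin on its underside; bystander
- gel_bottle: clear gel bottle with green label and blue cap, 64 diameter, 150 high; origin at the centre of its underside; bystander
Not all that is in view belongs to the job. What is shaped like the black_54 but purple is not meant.

How it is judged:
At the end, for the whole second after the job is handed in: The black box that suits the space (66 beside white 78, 54 beside 90, 42 beside 102) is in it, at rest on the bench (within 8 mm): within 6 mm of the back panel, 6 mm of the middle of the space, 0.08 rad of lengthwise and of upright (((horizontal distance between white_78 and carton_corner below 0.02 m and x of black_66 in the frame of carton between 0.051 and 0.063 m and y of black_66 in the frame of carton between -0.04525 and -0.03325 m and angle between the x axis of black_66 and the x axis of carton, either way round below 0.08 rad and angle between black_66's own z axis and vertical below 0.08 rad and height (world z) of black_66 below 0.008 m and linear speed of black_66 below 0.01 m/s) or (horizontal distance between white_90 and carton_corner below 0.02 m and x of black_54 in the frame of carton between 0.051 and 0.063 m and y of black_54 in the frame of carton between -0.05125 and -0.03925 m and angle between the x axis of black_54 and the x axis of carton, either way round below 0.08 rad and angle between black_54's own z axis and vertical below 0.08 rad and height (world z) of black_54 below 0.008 m and linear speed of black_54 below 0.01 m/s) or (horizontal distance between white_102 and carton_corner below 0.02 m and x of black_42 in the frame of carton between 0.051 and 0.063 m and y of black_42 in the frame of carton between -0.05725 and -0.04525 m and angle between the x axis of black_42 and the x axis of carton, either way round below 0.08 rad and angle between black_42's own z axis and vertical below 0.08 rad and height (world z) of black_42 below 0.008 m and linear speed of black_42 below 0.01 m/s))); the robot touches nothing.
It fails at once if a black box is lifted more than 15 mm off the bench or tipped more than 0.3 rad (height (world z) of any of black_66, black_54, black_42 above 0.015 m or angle between any of black_66, black_54, black_42's own z axis and vertical above 0.3 rad).
It fails at once if a black box of the wrong size is moved more than 30 mm ((horizontal distance between white_78 and carton_corner below 0.02 m and distance of any of black_54, black_42 from where it was at the start of the episode above 0.03 m) or (horizontal distance between white_90 and carton_corner below 0.02 m and distance of any of black_66, black_42 from where it was at the start of the episode above 0.03 m) or (horizontal distance between white_102 and carton_corner below 0.02 m and distance of any of black_66, black_54 from where it was at the start of the episode above 0.03 m)).
It fails at once if the tape roll, the scanner or the gel bottle is moved more than 30 mm (distance of any of tape_roll, scanner, gel_bottle from where it was at the start of the episode above 0.03 m).
It also fails if it takes over 61 s, if anything falls off the work surface, if the arm or the gripper's body presses on something with over 40 N, if the wrist force passes 120 N, or if a joint passes its speed limit or range.

ROBOT

A 6-joint arm with a two-finger parallel gripper is mounted at the origin on the work surface. World frame = base frame: x ahead of the robot, y to its left, z up, the work surface at z = 0. Lengths are in m, angles in rad, forces in N, time in s.
With the tool pointing down it reaches from about 0.275 to 0.75 m from the base axis. Payload 10.2 kg.
Tool frame: the origin (TCP) lies midway between the tips of the shut fingers; the grasp point (between the pads) lies 19 mm behind it (env.hold_point_z is the distance from the TCP to the grasp point, in m); z points along the fingers, y is the line along which they close (so a half turn about z gives the same grasp; the last joint's range is limited). The gripper opens to 85 mm and grips with 20 to 120 N. Pads are 22 mm wide; open, the fingers measure 114 mm over their backs; the gripper's body (76 mm by 85 mm) begins 54 mm behind the grasp point. The pads swing forward as they close: fully open they stand 13 mm farther back than shut.
Start: joints at [0.895, 0.313, 1.498, -0, 1.331, -0.223], TCP at [0.23, 0.472, 0.199] pointing down, gripper open.
Joint ranges: [-2.94, 2.94], [-0.97, 2.17], [0.19, 2.56], [-1.23, 4.37], [0.02, 3.11], [-2.88, 2.88]. Speed limits (rad/s): [2.39, 2.39, 3.01, 3.14, 3.14, 3.14].

INTERFACE

Orientations are given as a unit quaternion [x, y, z, w].
In Python, from bench import env, kinematics, monitor, eyes, job gives the robot as it stands. The module is installed in compiled form; this text tells all that it offers. Calls block until the motion is done:
- env.reach(position, orientation): joint-space move of the TCP to a pose.
- env.movel(position, velocity=0.15, frame=None, guard=None): straight line of the TCP; frame=None keeps the orientation; velocity is the mean speed in m/s. With guard (N) it stops when the force on the tool has changed by that much, and returns True; else False.
- env.set_joints(angles): joint-space move.
- env.release() and env.close_gripper(effort=None): open the fingers fully, or close them until they stop; effort is the grip in N (None keeps the last).
- env.hold(seconds).
- kinematics.ik(position, orientation): joint angles nearest the present ones, or None.
- monitor.sense(): the state.
- eyes.grab_frame(name): name is "side" or "top"; returns a dict with "frame" (420x560x3 uint8, red, green, blue), "mtx" (3x3 intrinsics, pixels), "view" (4x4, takes a point from world to camera coordinates). Camera axes: x right, y down, z forward; pixel columns grow to the right and rows downward; lengths in m; the calibration is good to about 2 mm. A picture is of the moment at which its call begins. There is no depth.
A pose or a line that the arm cannot do raises env.MotionError and nothing moves.
- job.hand_in(): hands the job in; it is judged then, once.
The state is a dict: "clock": time; "joints": joint angles; "qvel": joint speeds; "joint_efforts": joint torques, N m; "position": TCP position; "ee_rot": TCP orientation; "contact_force": force on the tool from outside, world axes, zero at the start; "ft_torque": the same for the moment, N m; "finger_gap": opening from 0.0 (shut) to 1.0 (fully open); "gripper_force": force on a finger pad.
Only numpy, scipy, OpenCV 4.12 (cv2) and the standard library are available. Lean on these libraries where they do the work, as an engineer would, in place of code of your own. Each camera call takes 0.05 s, during which the arm holds its last target. There are 200 camera calls.

## Working session

There is one attempt and no reset: what is moved stays moved. The work goes in short steps, each a Python script; the robot and the scene stay as the last script left them, time stands still between calls to the robot, and variables do not carry over. Pictures are saved under pics/ and viewed, at most 10 in all, crops included, and the job is handed in when it is done.

```bash
mkdir -p pics; cat > h.py <<'E'
import numpy as np, cv2
from bench import env, kinematics, monitor, eyes, job
def snap(n,f):
    d=eyes.grab_frame(n); cv2.imwrite('pics/'+f,d['frame'][:,:,::-1]); np.savez('pics/'+f[:-4]+'.npz',**d); return d
def unproj(d,px,z):
    K=np.array(d['mtx']);V=np.array(d['view']);R=V[:3,:3];c=-R.T@V[:3,3]
    r=(np.c_[np.array(px,float).reshape(-1,2),np.ones(len(np.array(px).reshape(-1,2)))]@np.linalg.inv(K).T)@R
    return c+r*((z-c[2])/r[:,2])[:,None]
def proj(d,P):
    V=np.array(d['view']);p=np.atleast_2d(P)@V[:3,:3].T+V[:3,3];p=p@np.array(d['mtx']).T;return p[:,:2]/p[:,2:]
E
python3 - <<'E'
from h import *
for n in('top','side'):
    d=snap(n,n+'0.png'); V=d['view'];print(n,(-V[:3,:3].T@V[:3,3]).round(3),V.round(2).tolist(),d['mtx'].round(1).tolist())
s=monitor.sense();print(s)
E
```

```text
top [0.53  0.052 1.089] [[0.02, -1.0, 0.02, 0.02], [-1.0, -0.02, -0.06, 0.59], [0.06, -0.01, -1.0, 1.06], [0.0, 0.0, 0.0, 1.0]] [[446.5, 0.0, 277.3], [0.0, 446.5, 212.1], [0.0, 0.0, 1.0]]
side [ 0.157 -0.54   0.543] [[0.81, -0.59, -0.02, -0.44], [-0.35, -0.45, -0.82, 0.25], [0.48, 0.67, -0.58, 0.6], [0.0, 0.0, 0.0, 1.0]] [[390.4, 0.0, 278.2], [0.0, 390.4, 209.9], [0.0, 0.0, 1.0]]
{'clock': 0.1, 'joints': array([ 8.94579813e-01,  3.13424413e-01,  1.49834371e+00, -1.20576104e-05,
        1.33100789e+00, -2.23349221e-01]), 'qvel': array([-0.00065534,  0.00052082, -0.00114083,  0.00041595,  0.00117275,
        0.00045803]), 'joint_efforts': array([ 4.06165025e-03, -4.12901008e+01, -2.60141051e+01, -9.33988349e-05,
        3.04669498e-03,  2.47506813e-05]), 'position': array([0.22953313, 0.47187301, 0.19848334]), 'ee_rot': array([ 2.24502204e-01,  9.74473401e-01, -5.35380425e-04, -2.51972711e-04]), 'contact_force': array([ 0.46090813,  0.73209158, -0.30572142]), 'ft_torque': array([-7.79306449e-05, -4.97705700e-03,  1.21241212e-02]), 'gripper_force': 0.0, 'finger_gap': 1.000598406220787}
```

View pics/top0.png

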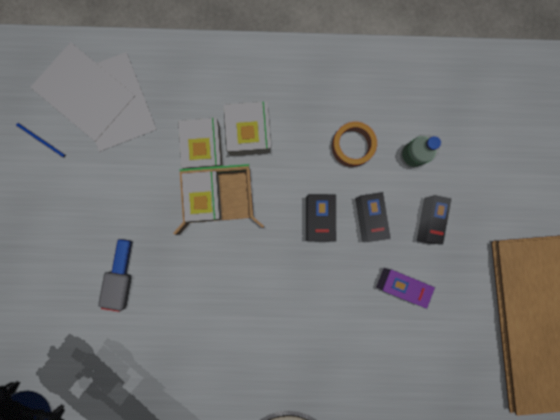

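View pics/side0.png

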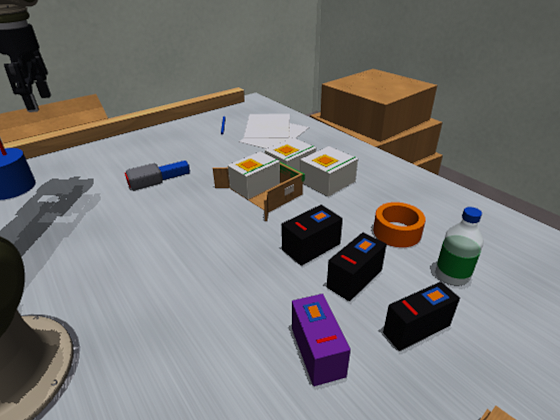

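The top view shows the carton at about (216,195) with its mouth facing down and a white box on its left at (200,197). The stock whites are at (199,142) and (247,127).
What could be mistaken for the target: black boxes at (321,218), (373,217) and (434,221), plus the purple decoy at (407,288), which is ruled out. I'll check widths in an enlarged crop.

```bash
python3 - <<'E'
import cv2
i=cv2.imread('pics/top0.png')[160:255,165:265]
j=cv2.imread('pics/top0.png')[180:255,295:460]
cv2.imwrite('pics/c1.png',cv2.resize(i,None,fx=6,fy=6,interpolation=cv2.INTER_CUBIC))
cv2.imwrite('pics/c2.png',cv2.convertScaleAbs(cv2.resize(j,None,fx=4.8,fy=4.8,interpolation=cv2.INTER_CUBIC),alpha=2))
E
```

```text
(no output)
```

View pics/c1.png

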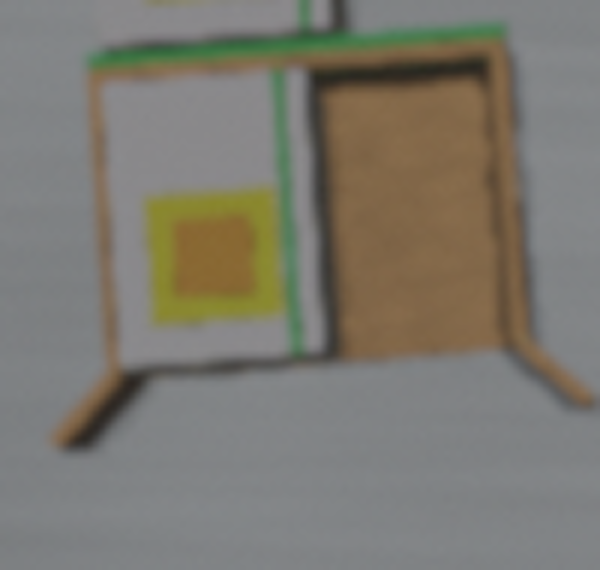

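View pics/c2.png

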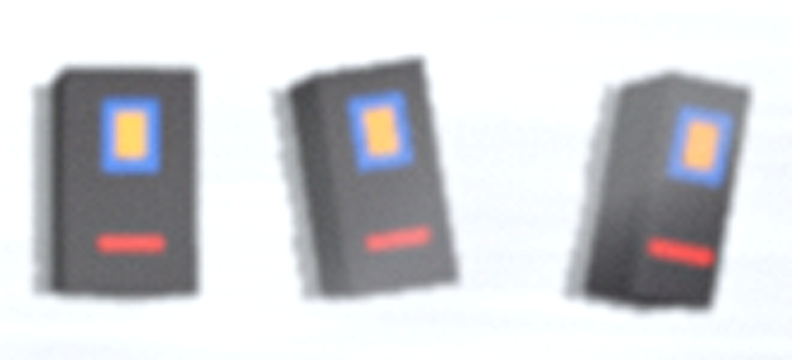

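```bash
python3 - <<'E'
from h import *
d=dict(np.load('pics/top0.npz'))
c1=lambda p:np.array(p)/6+[164.6,159.6]
c2=lambda p:np.array(p)/4.8+[294.6,179.6]
def show(n,p,z):
    q=unproj(d,p,z)[:,:2]; print(n,(q*1000).round(1).tolist(),'sides',(np.linalg.norm(np.roll(q,-1,0)-q,axis=1)*1000).round(1))
show('white top FL FR(green) BR BL',c1([(120,368),(300,357),(275,68),(103,72)]),.07)
show('white top FL FR(edge) ',c1([(120,368),(330,355),(308,68),(103,72)]),.07)
show('floor front L R',c1([(340,357),(505,348)]),0)
show('rim outer BL BR; FR inner',c1([(90,65),(503,40),(510,345)]),.06)
show('b1',c2([(62,70),(195,70),(198,295),(58,293)]),.07)
show('b2',c2([(325,75),(422,60),(458,283),(348,297)]),.07)
show('b3',c2([(672,75),(748,88),(713,308),(638,298)]),.07)
E
```

```text
white top FL FR(green) BR BL [[565.9, 247.5], [571.6, 179.4], [682.0, 192.4], [678.8, 257.8]] sides [ 68.3 111.1  65.6 113.4]
white top FL FR(edge)  [[565.9, 247.5], [572.7, 168.1], [682.3, 179.8], [678.8, 257.8]] sides [ 79.7 110.2  78.1 113.4]
floor front L R [[574.9, 172.0], [580.1, 105.2]] sides [67. 67.]
rim outer BL BR; FR inner [[682.9, 265.0], [696.5, 106.1], [578.5, 100.3]] sides [159.4 118.2 194.9]
b1 [[633.7, -31.5], [635.3, -95.2], [527.8, -98.2], [527.3, -31.6]] sides [ 63.7 107.5  66.7 106.4]
b2 [[634.4, -157.7], [642.7, -204.2], [536.3, -222.3], [528.5, -169.8]] sides [ 47.3 107.9  53.1 106.6]
b3 [[638.3, -324.8], [632.9, -361.5], [527.1, -344.6], [531.1, -308.6]] sides [ 37.1 107.1  36.2 108.5]
```

The carton's white box measures 79 mm wide, so it is white_78. The target is black_66, which is b1 at px (321,218), measured 66 mm wide. Its centre is about (0.581,-0.064), and it sits left of the other two black boxes. I'll grip it near its rear end, slide it back and over to the mouth, then look again.

```bash
cat >> h.py <<'E'
def q(yaw): return np.array([-np.sin(yaw/2),np.cos(yaw/2),0,0])
def st():
    s=monitor.sense();print(round(s['clock'],2),s['position'].round(4),s['contact_force'].round(1),'gap',round(s['finger_gap'],3),'gf',round(s['gripper_force'],1))
E
python3 - <<'E'
from h import *
y=0.014; x0,y0=.538,-.0646
env.reach([x0,y0,.2],q(y)); st()
print(env.movel([x0,y0,.015],.15,guard=8)); st()
env.close_gripper(30); st()
env.movel([.41,y0,.015],.1); st()
env.movel([.39,.118,.015],.12,frame=q(.09)); st()
snap('top','top1.png'); snap('side','side1.png')
a=cv2.imread('pics/top1.png')[155:300,160:290]; b=cv2.imread('pics/side1.png')[130:300,170:340]
cv2.imwrite('pics/c3.png',cv2.convertScaleAbs(np.hstack([cv2.resize(a,(390,435),interpolation=2),cv2.resize(b,(408,435),interpolation=2)]),alpha=1.4))
E
```

```text
2.32 [ 0.538  -0.0639  0.2   ] [-0.1  0.3 -0.6] gap 1.001 gf 0.0
False
3.7 [ 0.5385 -0.0647  0.0157] [ 0.3 -0.4 -0.4] gap 1.0 gf 0.0
4.02 [ 0.5384 -0.0646  0.0157] [-0.7  1.3  5.4] gap 0.766 gf 34.0
5.45 [ 0.4112 -0.0652  0.0158] [4.  0.4 7.4] gap 0.76 gf 38.4
7.13 [0.3908 0.1173 0.0158] [ 0.6 -4.7 10.4] gap 0.759 gf 38.9
```

View pics/c3.png

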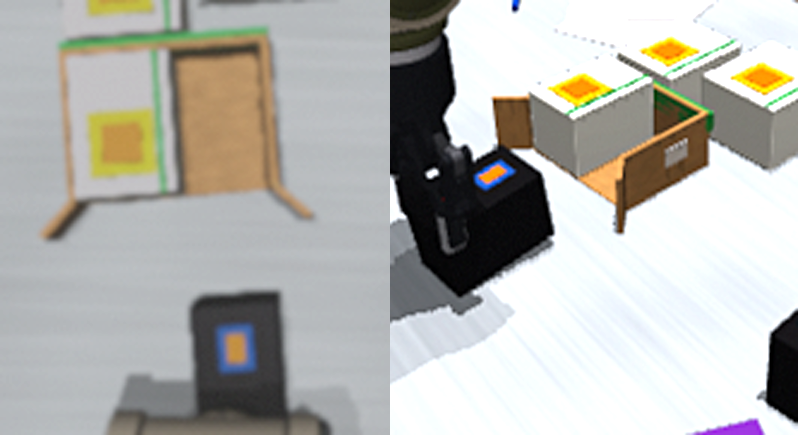

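```bash
cat > fit.py <<'E'
from h import *
from scipy.optimize import least_squares
T=dict(np.load('pics/top0.npz'));S=dict(np.load('pics/side1.npz'));T1=dict(np.load('pics/top1.npz'))
c1=lambda p:np.array(p)/6+[164.6,159.6]
c3=lambda p:np.array(p)/3+[159.7,154.7]
cs=lambda p:(np.array(p)-[390,0])/[2.4,435/170]+[169.8,129.8]
def W(pose,P):
    x,y,a=pose;c,s=np.cos(a),np.sin(a);P=np.array(P)/1000.
    return np.c_[x+c*P[:,0]-s*P[:,1],y+s*P[:,0]+c*P[:,1],P[:,2]]
def fit(obs,p0):
    f=lambda p:np.concatenate([(proj(d,W(p,[m]))[0]-px) for d,m,px in obs])
    r=least_squares(f,p0,loss='soft_l1'); e=r.fun if 0 else f(r.x).reshape(-1,2)
    print('pose',r.x.round(4),'res px',e.round(1).tolist()); return r.x
P0=[.574,.172,.09]
top=[(T,(.5,74.5,70),c1((120,368))),(T,(.5,-3.5,70),c1((330,355))),(T,(110.5,-3.5,70),c1((308,68))),(T,(.5,-3.5,0),c1((340,357))),
 (T,(0,-75,60),c1((510,345))),(T,(118,81,60),c1((90,65))),(T,(118,-81,60),c1((503,40)))]
side=[(S,(.5,-3.5,70),cs((576,123))),(S,(.5,-3.5,0),cs((579,173))),(S,(.5,74.5,70),cs((530,90))),(S,(118,-81,60),cs((709,108))),(S,(118,-81,0),cs((708,165))),(S,(0,-75,60),cs((625,152)))]
if __name__=='__main__':
    fit(top,P0);fit(side,P0);fit(top+side,P0)
    B=[(T1,(55,33,70),c3((192,299))),(T1,(55,-33,70),c3((279,293))),(T1,(55,33,0),c3((187,310)))]
    BS=[(S,(55,-33,70),cs((545,178))),(S,(55,-33,0),cs((552,238))),(S,(55,33,70),cs((501,151)))]
    b0=[.43,.12,.09]; fit(B,b0);fit(BS,b0);fit(B+BS,b0)
    a=cv2.imread('pics/side1.png')
    cv2.imwrite('pics/c4.png',cv2.resize(a[170:270,190:290],(600,600),interpolation=cv2.INTER_CUBIC))
E
python3 fit.py
```

```text
pose [0.5722 0.174  0.0901] res px [[-0.4, -0.1], [-1.1, -0.2], [-0.3, -0.1], [0.6, 0.8], [0.4, -0.2], [-0.2, 0.2], [0.9, -0.2]]
pose [0.5743 0.1743 0.1428] res px [[-0.3, -2.6], [0.3, 2.0], [-1.2, -0.3], [0.8, 0.3], [0.8, -1.6], [-0.5, 0.5]]
pose [0.5728 0.1737 0.0995] res px [[-0.2, 0.0], [-0.9, -0.4], [-0.6, -0.4], [0.7, 0.5], [0.6, -0.7], [-0.5, 0.3], [0.6, -0.7], [-0.7, -2.2], [-0.1, 2.3], [-0.6, -0.5], [0.9, 1.8], [0.9, -0.0], [-1.9, 1.4]]
pose [0.4387 0.1169 0.1415] res px [[-0.5, 1.5], [-0.6, 0.1], [4.2, -3.2]]
pose [0.438  0.1234 0.1725] res px [[0.3, -0.5], [-0.1, 1.4], [-0.2, -0.5]]
pose [0.4373 0.1207 0.1702] res px [[-2.8, 2.6], [-3.0, 0.3], [2.1, -2.2], [0.7, 0.2], [0.3, 2.1], [0.1, 0.1]]
```

```bash
cat > edge.py <<'E'
from h import *
def sub(prof,th,rising):  # sub-pixel threshold crossings
    i=[k for k in range(len(prof)-1) if ((prof[k]<th<=prof[k+1]) if rising else (prof[k]>=th>prof[k+1]))]
    return [k+(th-prof[k])/(prof[k+1]-prof[k]) for k in i]
def line(pts,d,z,ax):
    w=unproj(d,pts,z)[:,:2]; v=cv2.fitLine(w.astype(np.float32).reshape(-1,1,2),cv2.DIST_HUBER,0,1e-4,1e-4).ravel()
    t=v[:2]*np.sign(v[ax]); c=v[2:]; r=(w-c)@[-t[1],t[0]]
    yaw=np.arctan2(t[1],t[0]) if ax==0 else np.arctan2(-t[0],t[1])
    print('yaw %.4f through'%yaw,c.round(4),'sd mm %.2f'%(1000*r.std()),len(w)); return yaw,c
def boxedges(d,rows,cols,c0,r0):
    g=cv2.cvtColor(d['frame'],cv2.COLOR_RGB2GRAY).astype(float)
    R=[(c0+sub(g[r,c0:c0+25],.5*(g[r,c0:c0+5].mean()+g[r,c0+20:c0+25].mean()),True)[0],r) for r in rows]
    F=[(c,r0+sub(g[r0:r0+20,c],.5*(g[r0:r0+4,c].mean()+g[r0+15:r0+20,c].mean()),False)[0]) for c in cols]
    print('box right');a=line(R,d,.07,0);print('box front');b=line(F,d,.07,1);return a,b
def carton(d):
    f=d['frame'].astype(float);s=(f[:,:,0]-f[:,:,2])/f.sum(2)
    L=[];Rm=[]
    for r in range(176,216):
        p=s[r,210:240];L.append((210+sub(p,.5*p.max(),True)[-1] if 0 else 210+sub(p,.5*np.median(p[-8:]),True)[0],r))
        k=s[r,244:266];x=sub(k,.5*k.max(),False);Rm.append((244+x[0],r) if x else (np.nan,r))
    print(np.array(L)[::6,0].round(1),np.array(Rm)[::6,0].round(1))
    print('white bottom right (y=-3.5)');a=line(L,d,0,0)
    return a
if __name__=='__main__':
    d=dict(np.load('pics/top1.npz')); boxedges(d,range(256,288),range(228,248),240,242); carton(d)
    f=d['frame'].astype(int)
    for r in (180,195,210): print(r,f[r,212:262].tolist() if r==195 else f[r,212:262].sum(1).tolist())
E
python3 edge.py
```

```text
box right
yaw 0.0740 through [0.4457 0.0847] sd mm 0.88 32
box front
yaw 0.0942 through [0.4972 0.1295] sd mm 0.31 20
[217.6 218.2 218.7 219.  219.5 219.9 220.5] [249.7 249.9 250.5 251.  251.5 252.1 252.5]
white bottom right (y=-3.5)
yaw 0.1048 through [0.6325 0.1788] sd mm 0.16 40
180 [340, 402, 417, 374, 277, 191, 202, 248, 290, 311, 315, 316, 317, 316, 314, 315, 314, 319, 320, 317, 315, 313, 309, 310, 311, 309, 312, 310, 312, 310, 311, 311, 310, 284, 253, 264, 298, 295, 278, 307, 363, 395, 401, 401, 402, 399, 399, 401, 401, 403]
195 [[92, 128, 89], [101, 130, 108], [131, 136, 133], [140, 138, 140], [128, 126, 128], [99, 97, 96], [70, 69, 65], [74, 67, 58], [99, 82, 62], [123, 98, 70], [131, 104, 73], [132, 105, 74], [130, 103, 73], [128, 102, 71], [128, 102, 72], [129, 102, 73], [130, 103, 72], [130, 103, 72], [133, 106, 75], [132, 105, 74], [133, 105, 74], [132, 105, 74], [131, 105, 74], [132, 105, 74], [133, 106, 75], [134, 107, 75], [135, 107, 75], [136, 108, 77], [137, 109, 77], [137, 109, 76], [136, 109, 77], [134, 107, 75], [134, 107, 75], [133, 106, 76], [120, 95, 67], [105, 83, 60], [107, 85, 61], [123, 98, 69], [119, 94, 67], [104, 88, 74], [103, 101, 99], [120, 122, 124], [130, 133, 135], [134, 136, 139], [133, 136, 139], [135, 137, 139], [135, 137, 139], [135, 137, 139], [134, 137, 139], [135, 137, 139]]
210 [332, 305, 330, 389, 412, 388, 311, 216, 191, 229, 267, 290, 301, 307, 307, 309, 309, 311, 314, 312, 312, 309, 307, 310, 309, 314, 313, 313, 314, 312, 313, 318, 320, 318, 314, 289, 244, 251, 282, 289, 271, 293, 351, 386, 400, 401, 399, 402, 399, 399]
```

```bash
python3 - <<'E'
from h import *
from fit import W
d=dict(np.load('pics/top1.npz'))
L=unproj(d,[(219.1,180),(220,195),(221.5,210)],0)[:,:2];R=unproj(d,[(247.5,180),(248.2,195),(249.5,210)],.06)[:,:2]
print(L.round(4).tolist(),R.round(4).tolist())
for w in(L,R):print(np.arctan2(*(w[0]-w[2])[::-1]))
# lines predicted by the fitted pose
for p in([.5722,.174,.0901],[.5728,.1737,.0995]):
    for y,w in((-3.5,L),(-75,R)):
        n=np.array([-np.sin(p[2]),np.cos(p[2])]);print(y,(((w-p[:2])@n)*1000).round(1))
E
```

```text
[[0.6705, 0.1802], [0.6337, 0.1769], [0.5971, 0.1721]] [[0.6644, 0.1074], [0.6296, 0.1049], [0.5949, 0.101]]
0.10917879551153056
0.09236612706576974
-3.5 [-2.7 -2.7 -4.1]
-75 [-74.6 -74.  -74.8]
-3.5 [-3.3 -2.9 -4. ]
-75 [-75.  -74.1 -74.5]
```

```bash
cat >> h.py <<'E'
C=np.array([.5725,.1740]); YAW=.095
U=np.array([np.cos(YAW),np.sin(YAW)]);N=np.array([-U[1],U[0]])
def cw(x,y): return C+U*x/1000+N*y/1000      # carton mm -> world
def wc(p): p=np.asarray(p)[...,:2]-C; return np.stack([p@U,p@N],-1)*1000
E
python3 - <<'E'
from h import *
t=cw(-140,-39.25); print(env.movel([*t,.0157],.08,frame=q(YAW),guard=25)); st(); print(wc(monitor.sense()['position']))
d=snap('top','top2.png'); e=snap('side','side2.png')
a=cv2.imread('pics/top2.png')[180:280,190:280]; b=cv2.imread('pics/side2.png')[160:260,190:280]
cv2.imwrite('pics/c5.png',cv2.convertScaleAbs(np.hstack([cv2.resize(x,(396,440),interpolation=2) for x in(a,b)]),alpha=2.))
E
```

```text
False
7.97 [0.4358 0.1216 0.0153] [-1.1 -0.4 -4.6] gap 0.77 gf 37.7
[-141.04439603  -39.20363293]
```

View pics/c5.png

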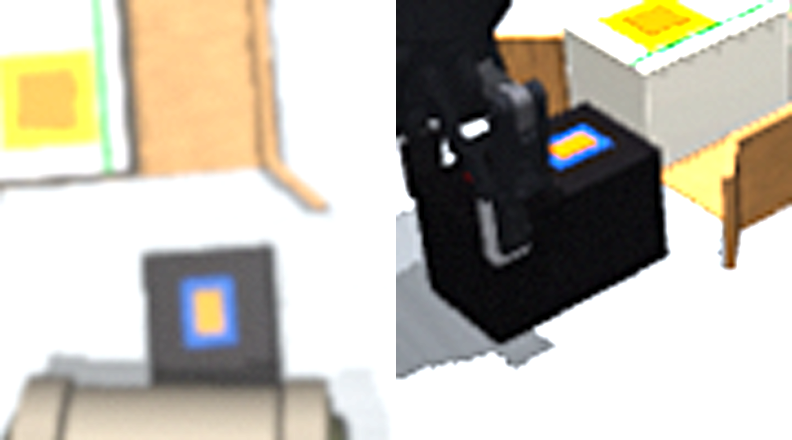

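The box is held square in front of the mouth, its front edge at about px (237,236). The right flap root is near (249,216) and the white box's front right corner near (221,219). I'll compare the lateral numbers next.

```bash
python3 - <<'E'
from h import *
import edge
d=dict(np.load('pics/top2.npz'))
g=cv2.cvtColor(d['frame'],cv2.COLOR_RGB2GRAY).astype(float)
R=[];L=[]
for r in range(241,262):
    p=g[r,240:268];R.append((240+edge.sub(p,.5*(p[:5].mean()+p[-5:].mean()),True)[0],r))
    p=g[r,210:235];L.append((210+edge.sub(p,.5*(p[:5].mean()+p[-5:].mean()),False)[0],r))
F=[]
for c in range(227,250):
    p=g[224:246,c];F.append((c,224+edge.sub(p,.5*(p[:5].mean()+p[-3:].mean()),False)[0]))
for nm,P,z,ax in(('R',R,0,0),('L',L,.07,0),('F',F,0,1)):
    a=edge.line(P,d,z,ax); print(nm,wc(a[1]).round(1), wc(unproj(d,P,z)).round(1)[::5].tolist())
print(g[250,215:265].round().tolist())
E
```

```text
yaw 0.0809 through [0.4974 0.092 ] sd mm 0.50 21
R [-82.5 -74.5] [[-56.5, -73.7], [-68.7, -74.7], [-80.8, -74.9], [-92.9, -74.5], [-105.0, -74.1]]
yaw 0.0955 through [0.4998 0.1598] sd mm 0.28 21
L [-73.7  -7.2] [[-51.2, -7.4], [-62.6, -7.2], [-74.0, -7.3], [-85.3, -7.1], [-96.6, -7.6]]
yaw 0.0865 through [0.5351 0.1299] sd mm 0.53 23
F [-41.5 -40.3] [[-41.7, -13.3], [-41.3, -25.5], [-40.6, -37.7], [-41.1, -49.8], [-42.2, -62.0]]
[134.0, 133.0, 133.0, 134.0, 134.0, 135.0, 133.0, 116.0, 79.0, 47.0, 45.0, 46.0, 47.0, 47.0, 47.0, 50.0, 61.0, 74.0, 86.0, 101.0, 111.0, 113.0, 112.0, 112.0, 109.0, 98.0, 82.0, 70.0, 60.0, 52.0, 49.0, 46.0, 49.0, 49.0, 48.0, 47.0, 44.0, 60.0, 92.0, 118.0, 129.0, 132.0, 133.0, 132.0, 132.0, 133.0, 133.0, 133.0, 132.0, 133.0]
```

```bash
python3 - <<'E'
from h import *
y=-37.7
env.movel([*cw(-141,y),.0155],.05)
print(env.movel([*cw(-85,y),.0155],.06,guard=12)); st(); print(wc(monitor.sense()['position']))
print(env.movel([*cw(-40,y),.0155],.06,guard=12)); st(); print(wc(monitor.sense()['position']))
snap('top','top3.png'); snap('side','side3.png')
a=cv2.imread('pics/top3.png')[150:250,180:270]; b=cv2.imread('pics/side3.png')[140:240,200:290]
cv2.imwrite('pics/c6.png',cv2.convertScaleAbs(np.hstack([cv2.resize(x,(396,440),interpolation=2) for x in(a,b)]),alpha=1.6))
E
```

```text
False
9.41 [0.4911 0.1284 0.0154] [ 0.1 -0.2 -4.7] gap 0.763 gf 37.7
[-85.35748566 -37.64845567]
False
10.31 [0.5359 0.1327 0.0154] [-0.2 -0.1 -4.2] gap 0.765 gf 37.7
[-40.36226993 -37.6716913 ]
```

View pics/c6.png

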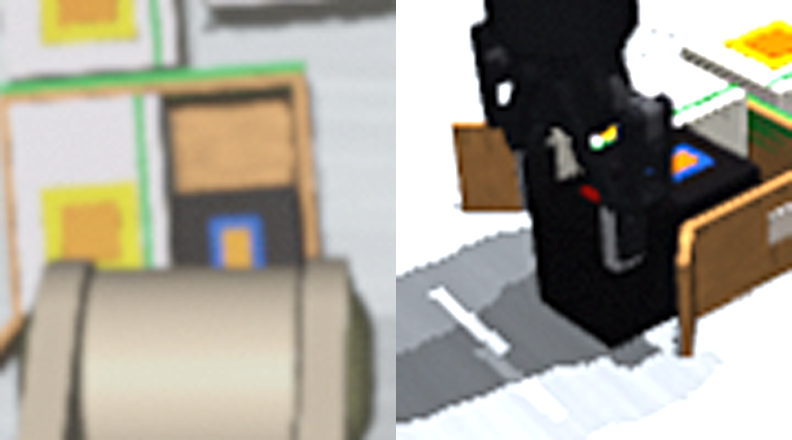

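```bash
python3 - <<'E'
from h import *
y=-38.5
env.release(); st()
env.movel([*cw(-40.4,-37.7),.14],.12); st()
env.movel([*cw(-95,y),.14],.12)
env.close_gripper(20)
print(env.movel([*cw(-95,y),.018],.12,guard=10)); st()
print(env.movel([*cw(-25,y),.018],.05,guard=15)); st(); print(wc(monitor.sense()['position']))
print(env.movel([*cw(8,y),.018],.02,guard=10)); st(); print(wc(monitor.sense()['position']))
E
```

```text
10.75 [0.5366 0.1327 0.0159] [-0.2  0.   0.5] gap 0.996 gf 0.0
11.94 [0.5355 0.1326 0.1393] [-0.5 -0.3 -1. ] gap 1.0 gf 0.0
False
14.48 [0.482  0.1267 0.0186] [ 0.2  1.  -0.2] gap -0.001 gf 0.0
False
16.03 [0.5514 0.1333 0.018 ] [-1.2 -0.7 -0.9] gap 0.002 gf 0.5
[-24.89188709 -38.52877973]
True
16.96 [0.567  0.1347 0.0175] [0.1 0.8 0.9] gap -0.002 gf 0.0
[ -9.23944882 -38.56561525]
```

```bash
python3 - <<'E'
from h import *
env.movel([*cw(-70,-38.5),.018],.1)
env.movel([*cw(-90,-38.5),.2],.15)
env.reach([.3,.05,.25],q(0)); st()
snap('top','top4.png'); snap('side','side4.png')
a=cv2.imread('pics/top4.png')[150:250,180:270]; b=cv2.imread('pics/side4.png')[140:240,220:310]
cv2.imwrite('pics/c7.png',cv2.convertScaleAbs(np.hstack([cv2.resize(x,(396,440),interpolation=2) for x in(a,b)]),alpha=1.6))
E
```

```text
19.92 [0.3007 0.05   0.25  ] [ 0.1 -0.5  0.1] gap -0.001 gf 0.0
```

View pics/c7.png

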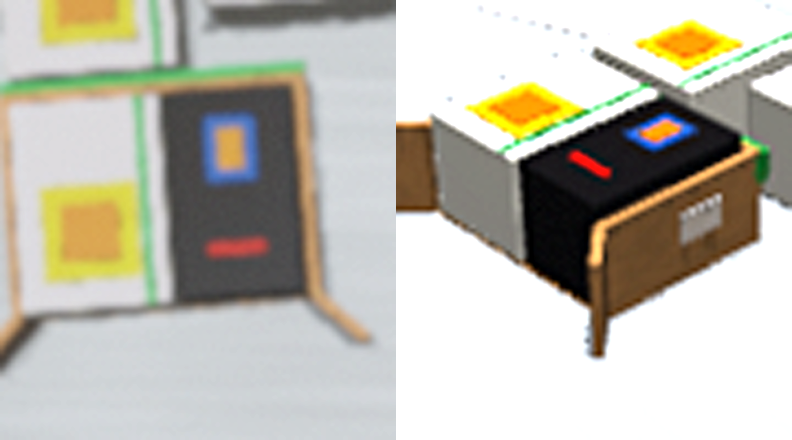

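The black box sits against the back panel at about px (233,192), flush with the front of the white box and square. The arm is clear of everything.

```bash
python3 -c "
from h import *
print(job.hand_in())"
```

```text
the job is handed in; nothing more can be done
None
```

I slid black_66 along the bench into the space beside white_78 until it was home against the back panel, and handed the job in at about 20 s on the robot clock; the last pictures showed it square and the arm clear, but the hand-in returned no verdict.

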